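# Check the cheese press spindle's thread with a pitch leaf

## Robot

A 6-joint arm with a two-finger parallel gripper is mounted at the origin on a cart in front of the work surface, level with it; the furniture and walls round the work are solid. World frame = base frame: x ahead of the robot, y to its left, z up, the work surface at z = 0. Lengths are in m, angles in rad, forces in N, time in s.
With the tool pointing down it reaches from about 0.35 to 0.975 m from the base axis. Payload 4.9 kg.
Tool frame: the origin (TCP) lies at the very end of the fingers, on their centre line; the grasp point (between the pads) lies 19 mm behind it; x points along the fingers, z is the direction in which the jaws open and shut, and the axes are right-handed (so a half turn about x gives the same grasp; the last joint's range is limited). The gripper opens to 85 mm and grips with 20 to 120 N. Pads are 22 mm wide; open, the fingers measure 114 mm over their backs; the gripper's body (76 mm by 85 mm) begins 54 mm behind the grasp point. The pads swing forward as they close: fully open they stand 13 mm farther back than shut.
Start: joints at [1.049, 0.053, 1.613, -0, 1.476, -0.119], TCP at [0.245, 0.575, 0.231] pointing down, gripper open.
Joint ranges: [-3.01, 3.01], [-1.01, 2.22], [0.06, 2.58], [-1.02, 4.17], [0.09, 2.62], [-3.14, 3.14]. Speed limits (rad/s): [2.57, 2.57, 3.14, 3.14, 3.14, 3.14].

## Interface

Orientations are given as a rotation vector (axis times angle).
In Python, from station import ctrl, imaging gives the robot as it stands. The module is installed in compiled form; this text tells all that it offers.
- The arm moves only by the shell command python3 -m jog 'ROWS' [FORCE]. ROWS is JSON, a list that holds one entry, the list of rows, each a list of 5 numbers: the shift along the tool's x, y, z in m, then the turn about the tool's x in rad, then the closure, from -1 (fully open) to 1 (shut). A call has 1 to 12 rows; each row is the pose to reach, as a shift and turn from the pose measured when the call began, along the tool's axes at that moment; what a row does not reach only later rows make up. A row lasts 1/10 s, in which the tool goes at most 50 mm and 8.59 degrees, less where a joint would pass 70% of its speed; a pose out of reach is approached as far as the arm can. A call with a gripper value outside its range is refused whole. The fingers move at their own pace and stop on an object; FORCE is the grip in N (left out, the last holds). Time passes only in rows, so rows that repeat a pose let the fingers close. It gives the time, the measured TCP pose, the force and the opening at its end, in the units of the state.
- ctrl.get_obs(): the state, without advancing time (a new reading comes with each control period).
- imaging.get_image(name): name is "scene" or "top" or "wrist"; returns a dict with "color" (384x512x3 uint8, red, green, blue), "intrinsics" (3x3 intrinsics, pixels), "distortion" ([k1, k2, p1, p2, k3] as OpenCV has them; the pictures are not rectified), "R" (3x3) and "t" (3): a world point X has camera coordinates R X + t. Camera axes: x right, y down, z forward; pixel columns grow to the right and rows downward; lengths in m; the calibration is good to about 2 mm. A picture is of the moment at which its call begins. There is no depth.
- ctrl.finish_job(): hands the job in, once; it reports no verdict.
The state is a dict: "t": time; "q": joint angles; "dq": joint speeds; "effort": joint torques, N m; "tool_pos": TCP position; "tool_rot": TCP orientation; "contact_force": force on the tool from outside, world axes, zero at the start; "wrist_torque": the same for the moment, N m; "opening": finger opening in m.
Only numpy, scipy, OpenCV 4.12 (cv2) and the standard library are available. Lean on these libraries where they do the work, as an engineer would, in place of code of your own. Each camera call takes 0.05 s, during which the arm holds its last target.

## Task

The steel spindle of the cheese press lies in its white cradle, waiting for a new nut, and we must be sure that its thread has a 12 mm pitch. Take the blue-handled 12 mm pitch leaf out of the wooden rack, set it very slowly and lengthwise on top of the thread and feel gently along until all its teeth drop into the grooves and it sits flat and fully home; hold it there for a second under light pressure, then put it back upright in its own slot. Never press hard on the thread, and leave the orange leaf, the brass nut and the price card where they are.

Things in the scene. Friction and masses are not known exactly. Their poses are not given: they have to be found in the camera images.
- leaf12_grip (a point): Centre of the blue plastic handle (46 long, 14 thick, 28 high) of the loose 12 mm pitch leaf, a 4 mm thick, 50 mm long steel comb, about 150 g, standing teeth down in the rack. Axes: x along the leaf's length, y through its thickness, z up from teeth to handle. The handle's underside is 34 mm above the tooth tips. Pinch the handle across its 14 mm.
- leaf12_teeth (a point): Middle of the line of tooth tips of the blue leaf, on its lower edge, 48 mm below leaf12_grip; same axes. Four square teeth, 4.5 mm wide and 5 mm deep, with their centres at x = -18, -6, 6 and 18 mm from this point (12 mm pitch), tip corners broken by 0.3 mm.
- leaf8_grip (a point): Centre of the orange handle of the other leaf (8 mm pitch, six finer teeth, otherwise the same size), which stands in the rack's other slot and must stay there.
- rack: Fixed beech block 148 x 50 x 28 mm, origin under its centre, x along its length. Two slots in line in its top, centres at x = -36 and +36 mm, each 52 x 6 mm, 18 mm deep (floor 10 mm above the counter), mouth widened by a 3 mm chamfer all round; a leaf stands in each, which one where varies. A leaf may lean a few degrees in its slot.
- thread_mid (a point): Point on the spindle's axis at the middle of its thread, 58 mm above the counter; x along the axis (level), z up. Square thread 110 mm long, 12 mm pitch: crests 6 mm wide, 20 mm from the axis, grooves 6 mm wide, 5.5 mm deep. How far the spindle is turned, so where along x the grooves lie, varies and is not given. Leaf tips are 20 mm above this point when riding on the crests, 15 mm when home.
- cradle: Fixed white plastic cradle that carries the steel spindle: base 220 x 90 x 14 mm with a V-block near each end, origin under its centre, x along the spindle. The spindle (260 mm long with its square end and foot) neither shifts nor turns under light forces; nothing in it gives. Steel on steel: the force climbs fast, so touch down at 5 to 8 mm/s and stop at a few newtons.
- old_nut_mid (a point): Centre of the worn brass flanged nut standing on the counter, 72 mm across, 38 mm high; a bystander.
- price_stand_0: Small slate price card in a wooden foot, 70 mm wide, 64 mm high, origin under its centre; a bystander.
Things that resemble listed ones, but are neither listed nor needed, are in the scene too. Leave any red or turquoise look-alike of the part that bears leaf12_grip alone.

How it is judged:
By the outcome, as a careful person would: the job done as asked, in the order asked, and still so for the second after the job is handed in, with the robot touching nothing.
It also fails if it takes over 51 s, if anything falls off the work surface, if the arm or the gripper's body presses on something with over 40 N, if the wrist force passes 120 N, or if a joint passes its speed limit or range.

## Working session

There is one attempt and no reset: what is moved stays moved. The work goes in short steps, Python scripts to look and compute and a shell command to move; the robot and the scene stay as the last step left them, time stands still between calls to the robot, and variables do not carry over. Pictures are saved under pics/ and viewed, and the job is handed in when it is done.

```bash
mkdir -p pics; python3 - <<'E'
from station import ctrl, imaging
import cv2
o=ctrl.get_obs(); print(o)
for n in ("scene","top","wrist"):
    d=imaging.get_image(n); cv2.imwrite(f"pics/{n}0.png",d["color"][:,:,::-1]); print(n,d["intrinsics"].round(1).tolist(),d["distortion"],d["R"].round(3).tolist(),d["t"].round(3))
E
```

```text
{'t': 0.0, 'q': array([ 1.04899758e+00,  5.33950173e-02,  1.61426653e+00, -3.77228735e-06,
        1.47597498e+00, -1.18976487e-01]), 'dq': array([ 1.20097632e-03, -5.40919970e-04,  4.56715870e-04,  3.87323017e-04,
       -6.64592552e-05, -1.03841497e-03]), 'effort': array([-1.25024893e-03, -3.93687129e+01, -3.70172381e+01, -1.11821232e-04,
        7.29892374e-03, -1.10685187e-05]), 'tool_pos': array([0.24469368, 0.57445147, 0.23005576]), 'tool_rot': array([-0.9085618 ,  1.37512802,  0.90704719]), 'contact_force': array([-0.60455371,  0.71105897, -0.17671513]), 'wrist_torque': array([ 0.01074787,  0.00301182, -0.00481645]), 'opening': 0.08553551641266059}
scene [[438.0, 0.0, 257.9], [0.0, 438.0, 192.3], [0.0, 0.0, 1.0]] [-0.04234437  0.          0.          0.          0.        ] [[-0.479, -0.877, 0.021], [-0.529, 0.269, -0.805], [0.7, -0.397, -0.593]] [0.201 0.335 0.892]
top [[373.1, 0.0, 252.9], [0.0, 373.1, 191.1], [0.0, 0.0, 1.0]] [0.03302297 0.         0.         0.         0.        ] [[0.112, -0.994, -0.0], [-0.974, -0.11, -0.2], [0.199, 0.022, -0.98]] [-0.084  0.512  1.073]
wrist [[312.7, 0.0, 256.5], [0.0, 312.7, 199.1], [0.0, 0.0, 1.0]] [-0.00584751  0.          0.          0.          0.        ] [[0.392, 0.92, -0.002], [0.869, -0.369, 0.328], [0.302, -0.13, -0.945]] [-0.622 -0.042  0.381]
```

View pics/scene0.png

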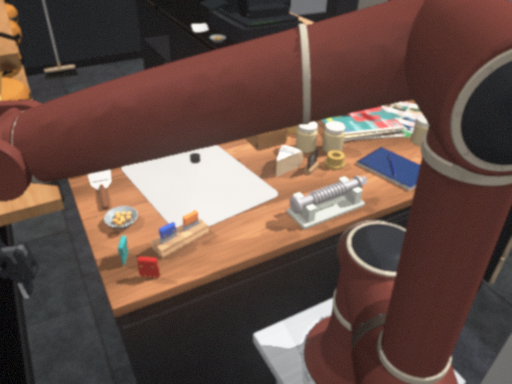

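View pics/top0.png

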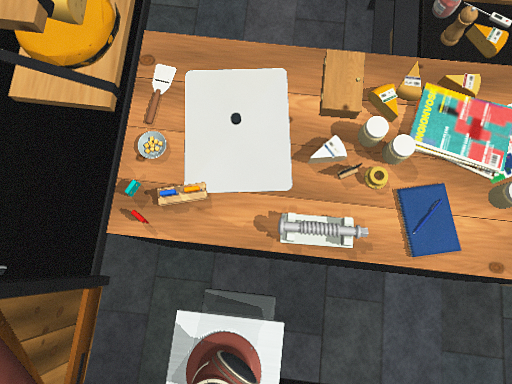

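View pics/wrist0.png

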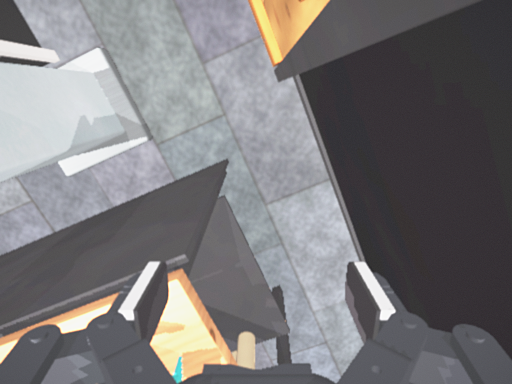

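Blue leaf candidates: blue handle in the rack (top 168,192; scene 167,230), turquoise look-alike (132,187) and red look-alike (139,216), both outside the rack. The blue one standing in the wooden rack fits the description. I'll measure it and confirm in a crop.

```bash
cat > h.py <<'E'
import numpy as np, cv2
from scipy.spatial.transform import Rotation as Ro
from station import ctrl, imaging
def ray(d,uv):
    p=cv2.undistortPoints(np.array(uv,float).reshape(-1,1,2),d["intrinsics"],d["distortion"]).reshape(-1,2)
    v=np.c_[p,np.ones(len(p))]@d["R"]; c=-d["R"].T@d["t"]; return c,v
def onz(d,uv,z):
    c,v=ray(d,uv); return c+v*((z-c[2])/v[:,2])[:,None]
def tri(d1,u1,d2,u2):
    c1,v1=ray(d1,[u1]);c2,v2=ray(d2,[u2]);A=np.c_[v1[0],-v2[0]];s=np.linalg.lstsq(A,c2-c1,rcond=None)[0]
    a=c1+s[0]*v1[0];b=c2+s[1]*v2[0];return (a+b)/2,np.linalg.norm(a-b)
def proj(d,X):
    return cv2.projectPoints(np.atleast_2d(np.array(X,float)),cv2.Rodrigues(d["R"])[0],d["t"],d["intrinsics"],d["distortion"])[0].reshape(-1,2)
def crop(d,x0,y0,x1,y1,k,name):
    cv2.imwrite(name,cv2.resize(d["color"][y0:y1,x0:x1,::-1],None,fx=k,fy=k,interpolation=cv2.INTER_CUBIC))
def mask(d,h0,h1,s=120,v=60,box=None):
    hsv=cv2.cvtColor(d["color"],cv2.COLOR_RGB2HSV); m=cv2.inRange(hsv,(h0,s,v),(h1,255,255))
    if box: z=np.zeros_like(m); x0,y0,x1,y1=box; z[y0:y1,x0:x1]=m[y0:y1,x0:x1]; m=z
    return m
def tool():
    o=ctrl.get_obs(); return o,np.array(o["tool_pos"]),Ro.from_rotvec(o["tool_rot"]).as_matrix()
E
python3 - <<'E'
from h import *
t=imaging.get_image("top"); s=imaging.get_image("scene")
crop(t,120,170,220,230,6,"pics/t1.png"); crop(t,260,200,380,260,6,"pics/t2.png");crop(s,100,190,240,290,5,"pics/s1.png");crop(s,270,160,390,230,6,"pics/s2.png")
for n,d,b in (("t",t,(150,170,220,220)),("s",s,(150,200,220,250))):
  for c,h in (("blue",(105,130)),("or",(8,22))):
    m=mask(d,*h,s=170,v=80,box=b); k=cv2.findContours(m,0,2)[0]
    k=max(k,key=cv2.contourArea); print(n,c,cv2.minAreaRect(k),cv2.contourArea(k), onz(d,[cv2.minAreaRect(k)[0]],0.072))
print(tool()[2].round(4))
E
```

```text
t blue ((167.5, 192.5), (5.0, 15.0), 90.0) 56.5 [[0.48176781 0.22317385 0.072     ]]
t or ((191.43243408203125, 188.5946044921875), (5.918363571166992, 15.45350456237793), 80.53767395019531) 71.0 [[0.50131636 0.15485675 0.072     ]]Traceback (most recent call last):
  File "<stdin>", line 7, in <module>
ValueError: max() iterable argument is empty
```

View pics/t1.png

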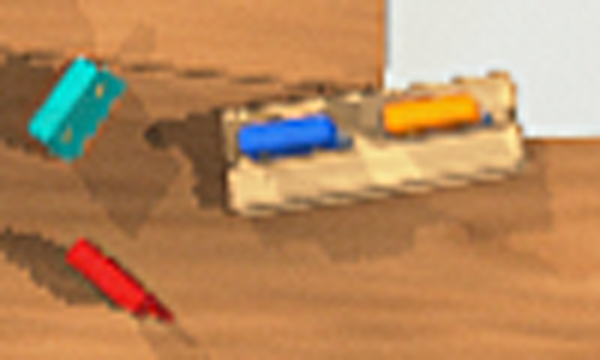

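View pics/t2.png

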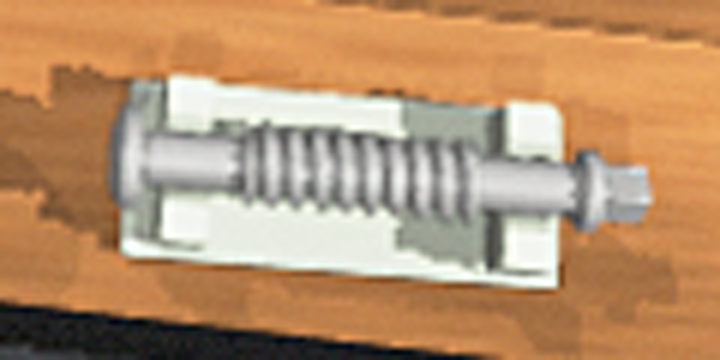

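View pics/s1.png

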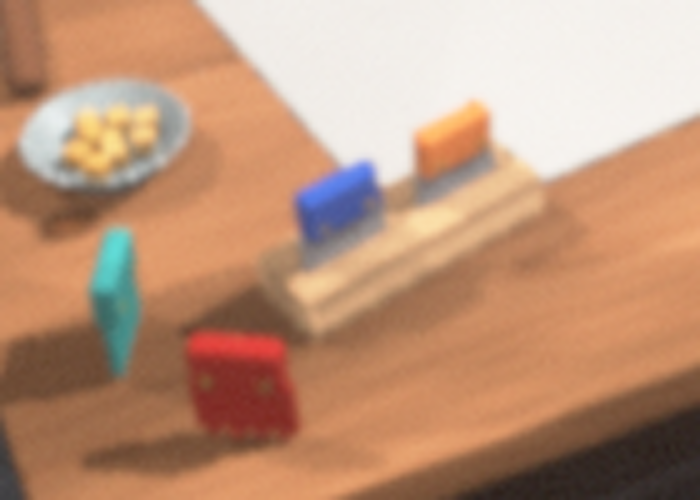

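View pics/s2.png

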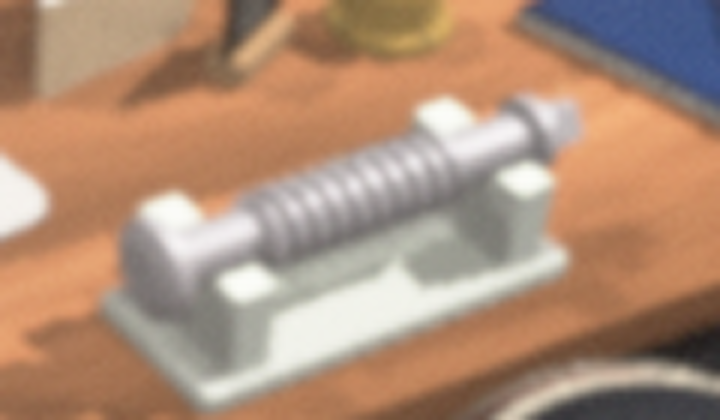

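The crops confirm it: the blue handle stands in the rack (top crop 285,135). The turquoise and red ones stand loose on the counter. The spindle (top crop 360,175) has its groove pattern visible. Next I'll measure the yaws and the move.

```bash
python3 - <<'E'
from h import *
t=imaging.get_image("top"); s=imaging.get_image("scene")
o,p,R=tool(); print(R.round(3).tolist(), o["opening"],p)
# rack outline in top (crop corners /6 + offset), base top edge z=.028
c=np.array([[225,112],[515,75],[523,160],[235,214]])/6+[120,170]
P=onz(t,c,[.028,.028,.028,.028][0]); print(P.round(3).tolist(),P.mean(0).round(4))
# spindle ends of thread in top
a=onz(t,[np.array([246,165])/6+[260,200],np.array([478,185])/6+[260,200]],.066); print(a, a.mean(0),np.linalg.norm(a[0]-a[1]))
b=onz(t,[np.array([130,160])/6+[260,200],np.array([590,190])/6+[260,200]],.058); print("shaft",b)
# cradle base corners
cc=onz(t,[np.array([125,255])/6+[260,200],np.array([558,288])/6+[260,200]],.0); print("cradle front",cc)
# goal deltas
g=np.array([.482,.223,.20]); print("shift",R.T@(g-p))
x=np.array([.274,-.962,0]); z=np.array([.962,.274,0])
for zz in(z,-z): print("turn",np.arctan2(-(zz@R[:,1]),zz@R[:,2]))
hsv=cv2.cvtColor(s["color"],cv2.COLOR_RGB2HSV); print(hsv[230,167],hsv[218,190])
E
```

```text
[[-0.0, -0.92, 0.392], [-0.0, 0.392, 0.92], [-1.0, 0.0, -0.0]] 0.08527041140987392 [0.24492028 0.57485259 0.23100925]
[[0.498, 0.267, 0.028], [0.534, 0.122, 0.028], [0.49, 0.112, 0.028], [0.446, 0.253, 0.028]] [0.4919 0.1883 0.028 ]
[[ 0.42347649 -0.17798834  0.066     ]
 [ 0.42650145 -0.29024953  0.066     ]] [ 0.42498897 -0.23411894  0.066     ] 0.11230193665391075
shaft [[ 0.4204775  -0.12232742  0.058     ]
 [ 0.43121816 -0.34615455  0.058     ]]
cradle front [[ 0.3784953  -0.12820559  0.        ]
 [ 0.38688109 -0.3483379   0.        ]]
shift [ 0.03108946 -0.35603359 -0.2307426 ]
turn 0.890517442043136
turn -2.2510752115466572
[114 135 163] [ 11 165 221]
```

```bash
python3 -m jog '[[[0.002,-0.02,-0.013,0.08,0],[0.006,-0.06,-0.039,0.2,0],[0.010,-0.10,-0.065,0.33,0],[0.014,-0.14,-0.091,0.46,0],[0.018,-0.18,-0.117,0.59,0],[0.022,-0.22,-0.143,0.72,0],[0.026,-0.26,-0.169,0.82,0],[0.029,-0.30,-0.195,0.89,0],[0.031,-0.335,-0.217,0.89,0],[0.031,-0.356,-0.231,0.89,0],[0.031,-0.356,-0.231,0.89,0]]]'
python3 - <<'E'
from h import *
o,p,R=tool();print(o["opening"],R.round(3).tolist())
w=imaging.get_image("wrist"); cv2.imwrite("pics/w1.png",w["color"][:,:,::-1])
s=imaging.get_image("scene"); crop(s,100,150,240,270,5,"pics/s3.png")
E
```

```text
t: 1.45
tool_pos: [0.4833, 0.2203, 0.2001]
tool_rot: [-0.215, 1.56, 0.214]
contact_force: [-0.6, -0.1, -0.4]
opening: 0.0427
0.042677811618623586 [[0.0, -0.27, 0.963], [-0.001, 0.963, 0.27], [-1.0, -0.001, -0.0]]
```

View pics/w1.png

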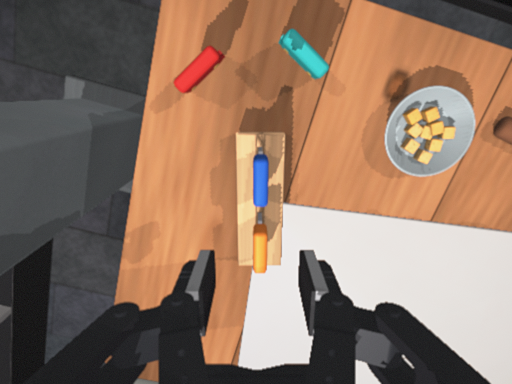

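The wrist picture shows the blue handle at (261,180), the orange at (260,248), and the rack outline from (237,133) to (282,265).

```bash
python3 - <<'E'
from h import *
o,p,R=tool()
w=imaging.get_image("wrist"); t=imaging.get_image("top"); s=imaging.get_image("scene")
crop(w,200,110,320,290,4,"pics/w2.png")
for n,d,h,b in (("blue w",w,(108,125),(230,130,290,220)),("or w",w,(8,18),(240,215,290,280)),("blue t",t,(105,125),(140,170,220,220)),("blue s",s,(105,125),(150,200,220,250))):
    m=mask(d,*h,s=110 if 's' in n[-1] else 170,v=80,box=b); k=cv2.findContours(m,0,2)[0]
    if not k: print(n,"none"); continue
    k=max(k,key=cv2.contourArea); r=cv2.minAreaRect(k); bx=cv2.boxPoints(r)
    print(n,np.round(r[0],1),np.round(r[1],1),round(r[2],1),onz(d,[r[0]],.068).round(4).tolist(), onz(d,bx,.07).round(4).tolist())
P=onz(w,[[237,133],[285,132],[282,265],[238,267]],.028);print(P.round(4).tolist())
E
```

```text
blue w [261.5 183. ] [13. 50.] 0.0 [[0.4833, 0.2275, 0.068]] [[0.484, 0.2032, 0.07], [0.4712, 0.2485, 0.07], [0.4822, 0.2517, 0.07], [0.4957, 0.2065, 0.07]]
or w [260.5 250.5] [47. 13.] 90.0 [[0.5016, 0.1609, 0.068]] [[0.4884, 0.1844, 0.07], [0.5003, 0.1877, 0.07], [0.515, 0.1382, 0.07], [0.5024, 0.1346, 0.07]]
blue t [167.5 192.5] [ 5. 15.] 90.0 [[0.4825, 0.2242, 0.068]] [[0.4871, 0.2468, 0.07], [0.4921, 0.2029, 0.07], [0.4771, 0.2006, 0.07], [0.4722, 0.2444, 0.07]]
blue s [167.6 229.2] [ 8.  15.2] 63.4 [[0.4722, 0.2299, 0.068]] [[0.4804, 0.2492, 0.07], [0.4898, 0.2102, 0.07], [0.4595, 0.2117, 0.07], [0.4509, 0.2499, 0.07]]
[[0.4494, 0.2594, 0.028], [0.4949, 0.2733, 0.028], [0.537, 0.129, 0.028], [0.4891, 0.1126, 0.028]]
```

View pics/w2.png

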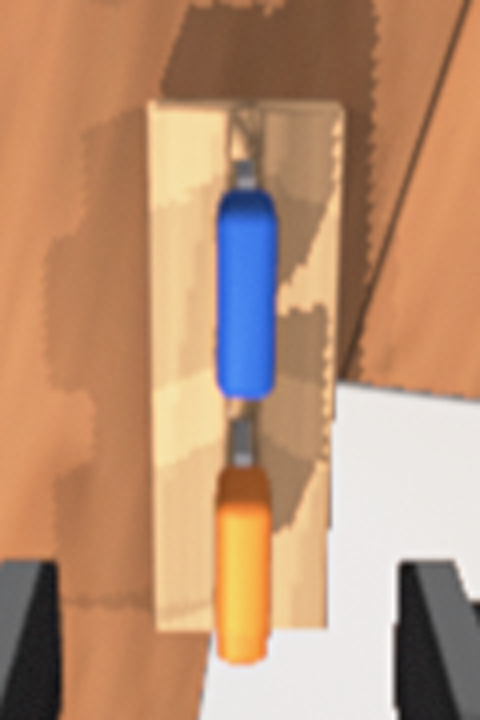

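```bash
python3 -m jog '[[[0.015,0.003,0.001,0,0],[0.05,0.006,0.0015,0,0],[0.085,0.006,0.0015,0,0],[0.115,0.006,0.0015,0,0],[0.135,0.006,0.0015,0,0],[0.15,0.006,0.0015,0,0],[0.156,0.006,0.0015,0,0],[0.159,0.006,0.0015,0,0],[0.159,0.006,0.0015,0,0]]]'
python3 - <<'E'
from h import *
w=imaging.get_image("wrist"); cv2.imwrite("pics/w3.png",w["color"][:,:,::-1])
s=imaging.get_image("scene"); crop(s,120,180,240,280,6,"pics/s4.png")
E
```

```text
t: 2.6
tool_pos: [0.4814, 0.2302, 0.0416]
tool_rot: [-0.22, 1.559, 0.22]
contact_force: [0.3, 0.3, 0.7]
opening: 0.0425
```

View pics/w3.png

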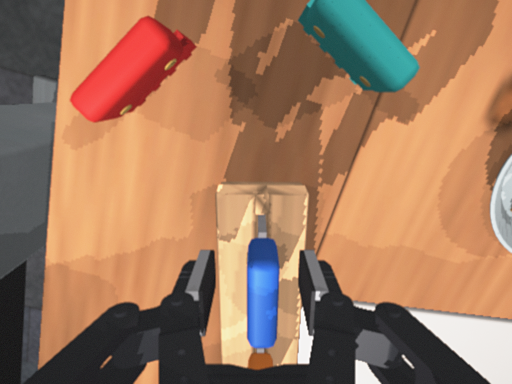

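View pics/s4.png

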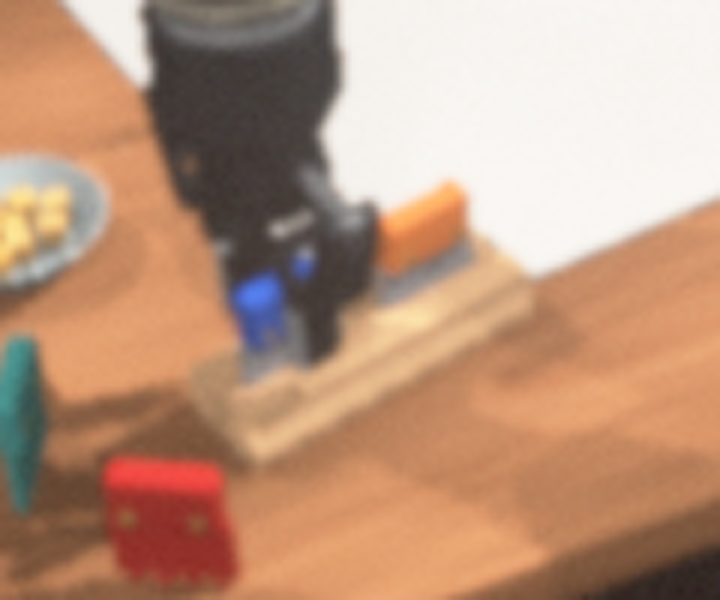

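```bash
python3 - <<'E'
from h import *
o,p,R=tool(); print(p,R.round(3).tolist())
w=imaging.get_image("wrist"); crop(w,190,170,330,370,4,"pics/w4.png")
m=mask(w,105,128,150,60,(235,225,290,365)); k=max(cv2.findContours(m,0,2)[0],key=cv2.contourArea); r=cv2.minAreaRect(k); print(r)
x,y,ww,h=cv2.boundingRect(k)
for v,z in ((y,.072),(y+h,.072),(y+h,.05)):
  X=onz(w,[[r[0][0],v]],z)[0]; print(v,X.round(4),"rel tool",(R.T@(X-p)).round(4))
E
```

```text
[0.48204646 0.23021074 0.0424085 ] [[0.002, -0.276, 0.961], [0.001, 0.961, 0.276], [-1.0, -0.0, 0.002]]
((261.5, 291.5), (28.999996185302734, 106.99998474121094), 0.0)
238 [0.4742 0.2578 0.072 ] rel tool [-0.0296  0.0287  0.0001]
346 [0.4895 0.2055 0.072 ] rel tool [-0.0296 -0.0258  0.0004]
346 [0.4959 0.185  0.05  ] rel tool [-0.0076 -0.0473  0.0009]
```

View pics/w4.png

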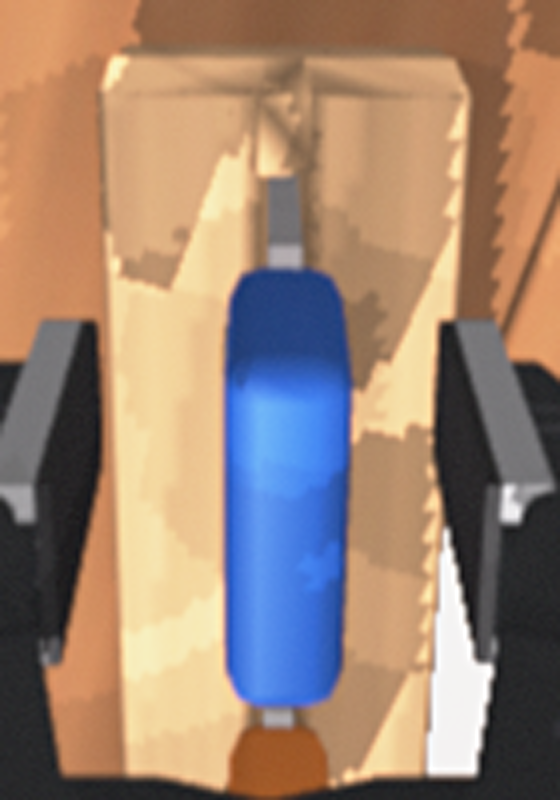

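The dark end face explains the blob length. The top face is centred about 4 mm towards -y of the tool, so I'll shift there and then pinch.

```bash
python3 -m jog '[[[0.001,-0.002,0,0,0],[0.002,-0.004,0,0,0],[0.002,-0.004,0,0,0],[0.002,-0.004,0,0,0.3],[0.002,-0.004,0,0,0.6],[0.002,-0.004,0,0,1],[0.002,-0.004,0,0,1],[0.002,-0.004,0,0,1],[0.002,-0.004,0,0,1],[0.002,-0.004,0,0,1]]]' 50
python3 - <<'E'
from h import *
o,p,R=tool(); print(p,R.round(4).tolist(),o["contact_force"],o["wrist_torque"],o["opening"])
w=imaging.get_image("wrist"); crop(w,190,170,330,370,4,"pics/w5.png")
E
```

```text
t: 3.75
tool_pos: [0.4835, 0.2264, 0.0406]
tool_rot: [-0.219, 1.557, 0.22]
contact_force: [3.0, 1.4, -1.2]
opening: 0.0133
[0.48350165 0.22641752 0.04055681] [[0.0029, -0.2758, 0.9612], [0.0008, 0.9612, 0.2758], [-1.0, -0.0, 0.003]] [ 3.00629796  1.42224763 -1.2150028 ] [ 0.1247805  -0.53849438 -0.07327387] 0.013278958770951298
```

View pics/w5.png

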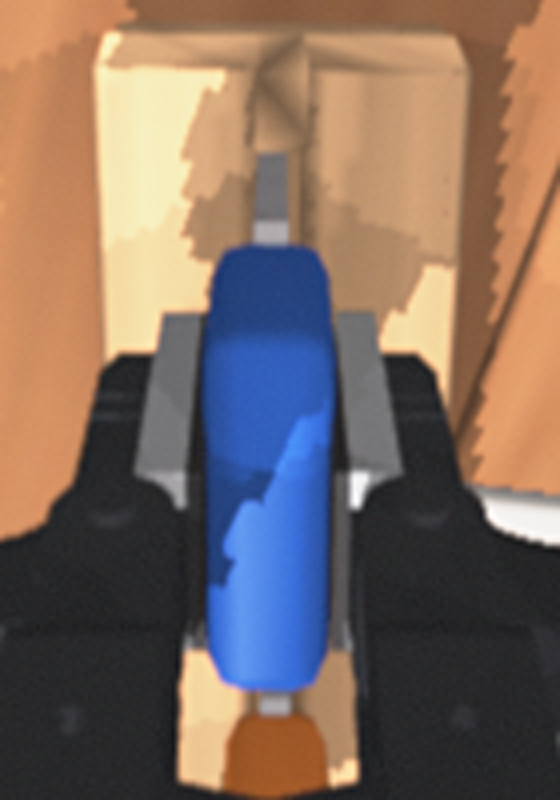

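```bash
python3 -m jog '[[[-0.004,0,0,0,1],[-0.012,0,0,0,1],[-0.022,0,0,0,1],[-0.04,0,0,0,1],[-0.07,0,0,0,1],[-0.10,0,0,0,1],[-0.125,0,0,0,1],[-0.14,0,0,0,1],[-0.14,0,0,0,1],[-0.14,0,0,0,1]]]' 50
python3 - <<'E'
from h import *
o,p,R=tool(); print(p,R.round(4).tolist(),o["contact_force"],o["wrist_torque"],o["opening"])
w=imaging.get_image("wrist"); cv2.imwrite("pics/w6.png",w["color"][:,:,::-1])
s=imaging.get_image("scene"); crop(s,120,150,240,270,5,"pics/s6.png")
E
```

```text
t: 4.8
tool_pos: [0.4823, 0.2261, 0.1797]
tool_rot: [-0.219, 1.559, 0.219]
contact_force: [-0.6, 0.4, -2.8]
opening: 0.0136
[0.48232216 0.22607977 0.17968352] [[0.001, -0.2759, 0.9612], [0.0003, 0.9612, 0.2759], [-1.0, -0.0, 0.001]] [-0.64152799  0.37149783 -2.82471818] [ 0.03598477  0.01078689 -0.02256329] 0.01357553182548342
```

View pics/w6.png

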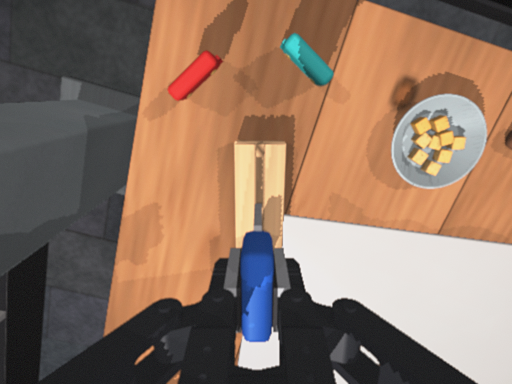

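View pics/s6.png

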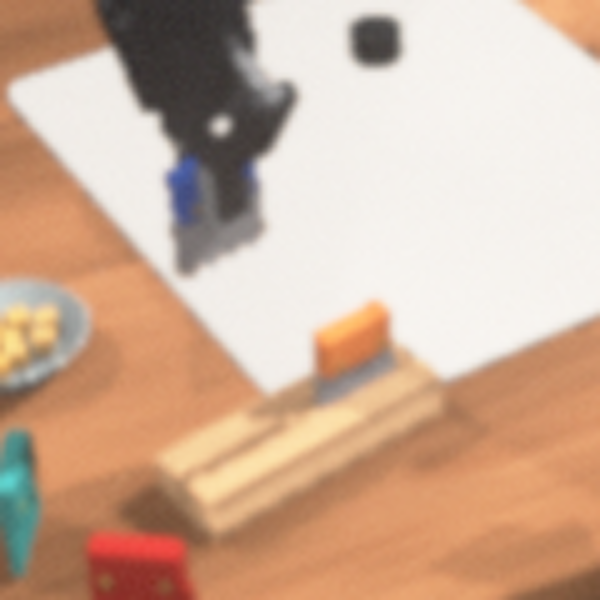

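```bash
python3 -m jog '[[[-0.01,-0.015,-0.006,0,1],[-0.01,-0.05,-0.02,0.02,1],[-0.01,-0.095,-0.038,0.05,1],[-0.01,-0.14,-0.057,0.08,1],[-0.01,-0.185,-0.075,0.11,1],[-0.01,-0.23,-0.093,0.14,1],[-0.01,-0.275,-0.111,0.17,1],[-0.01,-0.32,-0.129,0.2,1],[-0.01,-0.365,-0.147,0.22,1],[-0.01,-0.41,-0.166,0.237,1],[-0.01,-0.455,-0.184,0.237,1],[-0.01,-0.485,-0.196,0.237,1]]]' 50
python3 -m jog '[[[0,0,0,0,1],[0,0,0,0,1]]]'
python3 - <<'E'
from h import *
o,p,R=tool(); print(p,R.round(4).tolist(),o["contact_force"],o["wrist_torque"],o["opening"])
w=imaging.get_image("wrist"); cv2.imwrite("pics/w7.png",w["color"][:,:,::-1])
E
```

```text
t: 6.1
tool_pos: [0.4252, -0.2974, 0.1881]
tool_rot: [-0.031, 1.573, 0.031]
contact_force: [0.1, 0.3, -2.0]
opening: 0.0132
t: 6.3
tool_pos: [0.424, -0.2979, 0.1871]
tool_rot: [-0.028, 1.575, 0.031]
contact_force: [-0.4, 0.0, -1.3]
opening: 0.0134
[ 0.42396105 -0.29786689  0.18714312] [[-0.0044, -0.0373, 0.9993], [0.0018, 0.9993, 0.0373], [-1.0, 0.0019, -0.0043]] [-0.38110342  0.00518216 -1.2703017 ] [ 0.03390975  0.04147423 -0.01761298] 0.01343079228383762
```

View pics/w7.png

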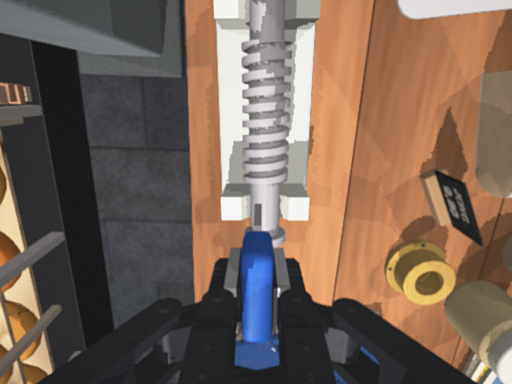

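The wrist view shows the thread from (267,45) to (267,180). The nut is at (420,272) and the price card at (455,205), both clear of the path. I'll measure the axis and the groove phase.

```bash
python3 - <<'E'
from h import *
w=imaging.get_image("wrist"); o,p,R=tool()
crop(w,215,20,320,230,4,"pics/w8.png"); crop(w,215,20,320,130,7,"pics/w8a.png")
# shaft edges
g=cv2.cvtColor(w["color"],cv2.COLOR_RGB2GRAY)
for r in (10,20,30,190): print(r,g[r,225:310:3].tolist())
E
```

```text
10 [244, 244, 244, 244, 236, 212, 208, 175, 133, 159, 180, 199, 215, 215, 148, 134, 136, 125, 120, 112, 123, 125, 126, 126, 171, 172, 171, 171, 170]
20 [173, 174, 173, 174, 175, 179, 191, 176, 145, 159, 181, 199, 211, 171, 154, 147, 146, 126, 118, 111, 122, 121, 105, 93, 94, 95, 93, 93, 94]
30 [200, 198, 198, 198, 197, 200, 199, 200, 141, 155, 173, 203, 215, 155, 153, 148, 147, 136, 125, 111, 104, 104, 103, 99, 181, 189, 188, 188, 213]
190 [120, 119, 108, 107, 107, 107, 108, 107, 110, 164, 190, 211, 218, 222, 215, 212, 186, 160, 113, 122, 123, 123, 124, 124, 126, 126, 126, 173, 165]
```

View pics/w8.png

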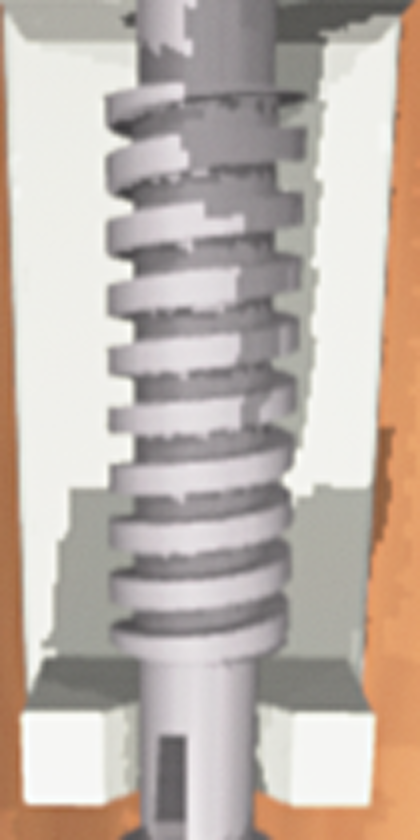

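```bash
python3 - <<'E'
from h import *
w=imaging.get_image("wrist"); o,p,R=tool()
print("cam",(-w["R"].T@w["t"]).round(3),p.round(4))
crop(w,238,80,296,140,10,"pics/w9.png")
P=onz(w,[[266.3,43.75],[264.6,180]],.062); print(P.round(4).tolist()); d=P[1]-P[0]; print(np.degrees(np.arctan2(d[1],d[0])))
E
```

```text
cam [ 0.42  -0.213  0.33 ] [ 0.425  -0.2963  0.1876]
[[0.4255, -0.1782, 0.062], [0.4295, -0.2874, 0.062]]
-87.8874081640855
```

View pics/w9.png

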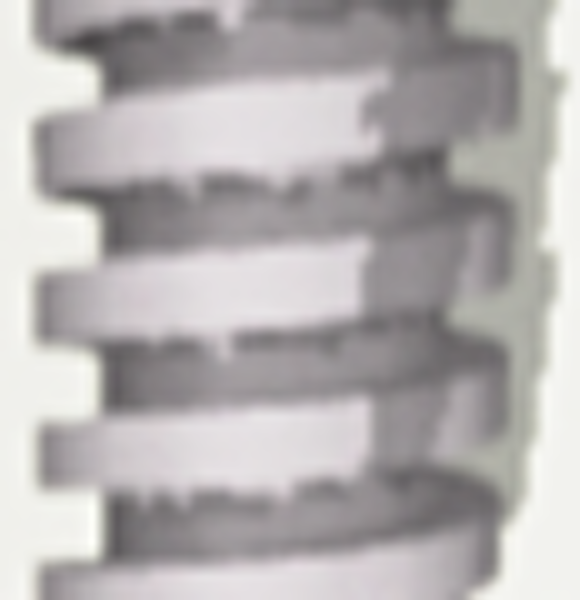

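```bash
python3 - <<'E'
from h import *
w=imaging.get_image("wrist"); o,p,R=tool()
print(p.round(4), R.round(4).tolist())
print(onz(w,[[264.8,v-.45] for v in (88.5,98.8,105.0,114.5,120.8,129.5,134.5)],.078).round(4).tolist())
# leaf top points: dark face etc.
m=mask(w,100,130,120,30,(225,220,300,375)); k=max(cv2.findContours(m,0,2)[0],key=cv2.contourArea);print(cv2.boundingRect(k))
crop(w,200,200,320,380,4,"pics/w10.png")
E
```

```text
[ 0.4252 -0.2962  0.1878] [[-0.003, -0.0413, 0.9991], [0.0005, 0.9991, 0.0413], [-1.0, 0.0006, -0.003]]
[[0.4258, -0.2106, 0.078], [0.4262, -0.218, 0.078], [0.4264, -0.2226, 0.078], [0.4268, -0.2296, 0.078], [0.427, -0.2344, 0.078], [0.4274, -0.2411, 0.078], [0.4275, -0.245, 0.078]]
(234, 232, 46, 138)
```

View pics/w10.png

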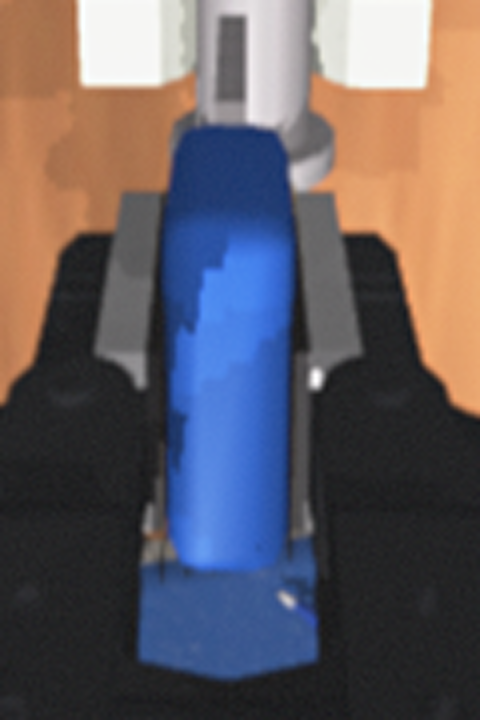

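```bash
python3 - <<'E'
from h import *
w=imaging.get_image("wrist"); o,p,R=tool()
cx=200+(228)/4
for v,zr in ((200+126/4,.0034),(200+205/4,.0314),(200+566/4,.0314),(200+566/4,.026)):
  X=onz(w,[[cx,v-.4]],p[2]+zr)[0]; print(v,(R.T@(X-p)).round(4))
g=cv2.cvtColor(w["color"],cv2.COLOR_RGB2GRAY)
print(g[232:262,257].tolist()); print(g[330:350,256].tolist())
E
```

```text
231.5 [-0.0034  0.0192 -0.0015]
251.25 [-0.0314  0.0236 -0.0015]
341.5 [-0.0314 -0.0215 -0.0015]
341.5 [-0.026  -0.0266 -0.0015]
[62, 53, 55, 56, 57, 58, 57, 56, 55, 55, 58, 56, 56, 56, 57, 58, 57, 60, 59, 58, 63, 67, 70, 71, 78, 81, 86, 95, 99, 104]
[123, 122, 122, 121, 121, 121, 120, 120, 121, 120, 112, 103, 91, 83, 83, 89, 87, 87, 88, 87]
```

```bash
python3 -m jog '[[[0,0.01,0.001,0,1],[0,0.03,0.003,0,1],[0.005,0.048,0.005,0,1],[0.02,0.058,0.005,0,1],[0.04,0.058,0.005,0,1],[0.055,0.058,0.005,0,1],[0.065,0.058,0.005,0,1],[0.070,0.058,0.005,0,1],[0.072,0.058,0.005,0,1],[0.072,0.058,0.005,0,1],[0.072,0.058,0.005,0,1]]]' 50
python3 - <<'E'
from h import *
o,p,R=tool(); print(p.round(4),R.round(4).tolist(),o["contact_force"].round(2),o["wrist_torque"].round(3))
w=imaging.get_image("wrist"); cv2.imwrite("pics/w11.png",w["color"][:,:,::-1])
s=imaging.get_image("scene"); crop(s,270,110,390,230,5,"pics/s11.png")
E
```

```text
t: 7.65
tool_pos: [0.4282, -0.2386, 0.1168]
tool_rot: [-0.033, 1.572, 0.032]
contact_force: [-0.3, -0.1, -2.7]
opening: 0.0134
[ 0.4282 -0.2386  0.1168] [[-0.0016, -0.0411, 0.9992], [-0.0007, 0.9992, 0.0411], [-1.0, -0.0006, -0.0016]] [-0.26 -0.08 -2.7 ] [-0.018 -0.014  0.006]
```

View pics/w11.png

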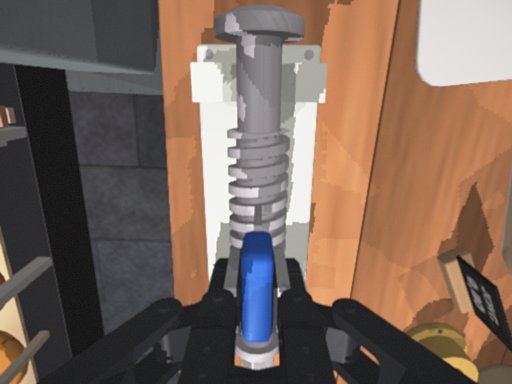

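View pics/s11.png

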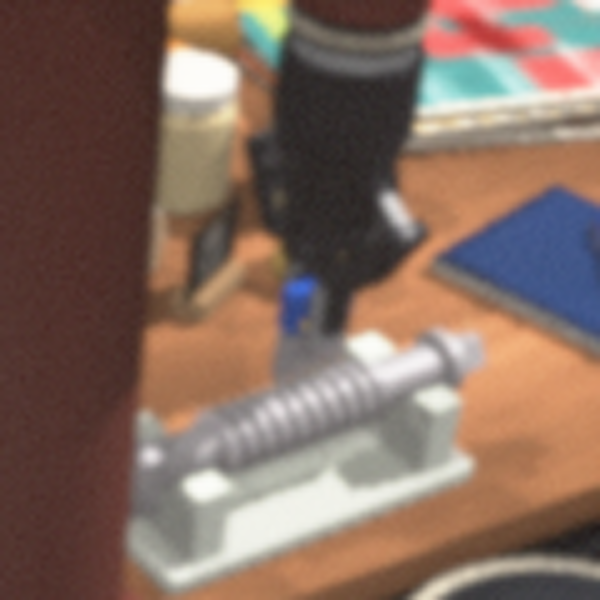

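```bash
python3 -m jog '[[[0.0006,0,0,0,1],[0.0012,0,0,0,1],[0.0018,0,0,0,1],[0.0024,0,0,0,1],[0.003,0,0,0,1],[0.0036,0,0,0,1],[0.0042,0,0,0,1],[0.0048,0,0,0,1],[0.0054,0,0,0,1],[0.006,0,0,0,1],[0.0066,0,0,0,1],[0.0072,0,0,0,1]]]'
```

```text
t: 8.95
tool_pos: [0.4282, -0.2385, 0.1095]
tool_rot: [-0.033, 1.572, 0.032]
contact_force: [0.5, 1.3, -1.8]
opening: 0.0132
```

Now in small steps until I feel contact.

```bash
python3 -m jog '[[[0.0005,0,0,0,1],[0.001,0,0,0,1],[0.0015,0,0,0,1],[0.0015,0,0,0,1]]]'
```

```text
t: 9.35
tool_pos: [0.4283, -0.2386, 0.1084]
tool_rot: [-0.033, 1.572, 0.032]
contact_force: [-1.2, 0.4, 1.4]
opening: 0.0129
```

```bash
python3 -c "
from h import *
o,p,R=tool();print(p.round(5),o['contact_force'].round(2),o['wrist_torque'].round(3),o['dq'].round(4))"
```

```text
[ 0.42828 -0.23855  0.10841] [-1.21  0.38  1.37] [ 0.147  0.226 -0.021] [ 0.001   0.0001  0.0012  0.0013 -0.0029 -0.0002]
```

Contact was felt at TCP z 0.1084, which is crest height. Feeling along in +y with light pressure.

```bash
python3 -m jog '[[[0.0004,0.0003,0,0,1],[0.0005,0.0006,0,0,1],[0.0005,0.0009,0,0,1],[0.0005,0.0012,0,0,1],[0.0005,0.0015,0,0,1],[0.0005,0.0015,0,0,1]]]'
```

```text
t: 9.95
tool_pos: [0.4286, -0.2374, 0.1083]
tool_rot: [-0.034, 1.571, 0.031]
contact_force: [0.8, -2.2, 1.7]
opening: 0.0135
```

```bash
python3 -m jog '[[[0.0005,0.0003,0,0,1],[0.0005,0.0006,0,0,1],[0.0005,0.0009,0,0,1],[0.0005,0.0012,0,0,1],[0.0005,0.0015,0,0,1],[0.0005,0.0015,0,0,1]]]'
```

```text
t: 10.55
tool_pos: [0.4278, -0.2348, 0.1064]
tool_rot: [-0.032, 1.573, 0.033]
contact_force: [-1.1, -0.3, -2.6]
opening: 0.013
```

Dropped into the grooves (z 0.1064, crest level was 0.1084). Lowering slowly.

```bash
python3 -m jog '[[[0.0005,0,0,0,1],[0.001,0,0,0,1],[0.0015,0,0,0,1],[0.002,0,0,0,1],[0.002,0,0,0,1]]]'
```

```text
t: 11.05
tool_pos: [0.4277, -0.2347, 0.1043]
tool_rot: [-0.032, 1.573, 0.033]
contact_force: [-0.6, -1.1, -1.9]
opening: 0.0129
```

```bash
python3 -m jog '[[[0.0005,0,0,0,1],[0.001,0,0,0,1],[0.0013,0,0,0,1],[0.0013,0,0,0,1]]]'
```

```text
t: 11.45
tool_pos: [0.4278, -0.2348, 0.1034]
tool_rot: [-0.032, 1.573, 0.033]
contact_force: [-1.9, -0.2, 2.8]
opening: 0.0133
```

Home: z 0.1034, exactly 5 mm below the crests, with about 5 N. Holding with light pressure for over a second.

```bash
python3 -m jog '[[[0.0004,0,0,0,1],[0.0004,0,0,0,1],[0.0004,0,0,0,1],[0.0004,0,0,0,1],[0.0004,0,0,0,1],[0.0004,0,0,0,1],[0.0004,0,0,0,1],[0.0004,0,0,0,1]]]'
python3 - <<'E'
from h import *
o,p,R=tool(); print(p.round(5),R.round(4).tolist(),o["contact_force"].round(2),o["wrist_torque"].round(3))
w=imaging.get_image("wrist"); crop(w,200,120,320,380,3,"pics/w12.png")
s=imaging.get_image("scene"); crop(s,300,150,370,210,10,"pics/s12.png")
E
```

```text
t: 12.25
tool_pos: [0.4278, -0.2348, 0.1034]
tool_rot: [-0.032, 1.573, 0.033]
contact_force: [-2.7, 0.4, 5.9]
opening: 0.0134
[ 0.42783 -0.23482  0.10343] [[-0.0024, -0.0413, 0.9991], [0.001, 0.9991, 0.0413], [-1.0, 0.0011, -0.0024]] [-2.7   0.36  5.87] [ 0.181  0.436 -0.045]
```

View pics/s12.png

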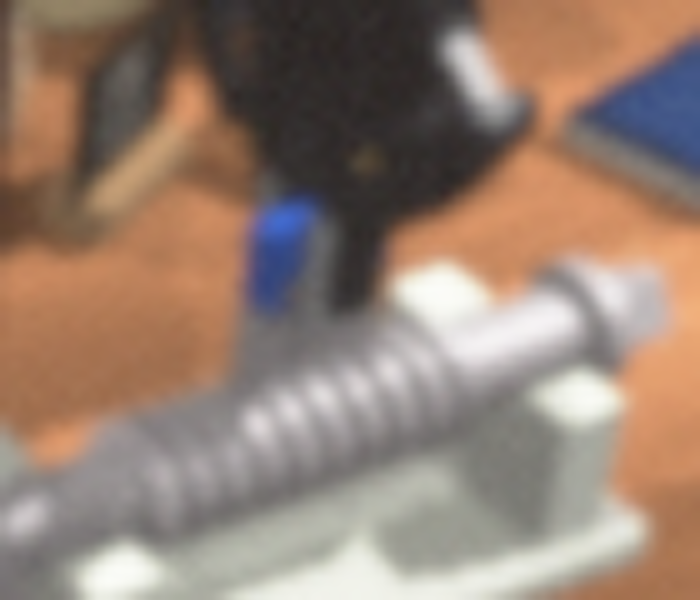

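View pics/w12.png

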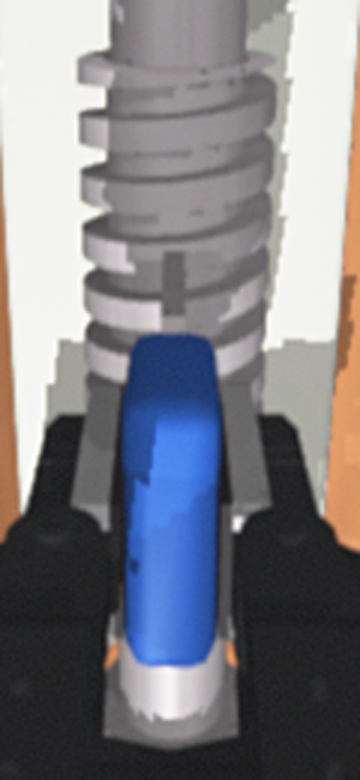

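The leaf stands centred on the thread (handle at 170,500 in the crop, level). A bit more hold, slightly lighter.

```bash
python3 -m jog '[[[0.0002,0,0,0,1],[0.0002,0,0,0,1],[0.0002,0,0,0,1],[0.0002,0,0,0,1],[0.0002,0,0,0,1],[0.0002,0,0,0,1]]]'
python3 -m jog '[[[-0.0005,0,0,0,1],[-0.001,0,0,0,1],[-0.002,0,0,0,1],[-0.003,0,0,0,1],[-0.004,0,0,0,1],[-0.0055,0,0,0,1],[-0.008,0,0,0,1],[-0.015,0,0,0,1],[-0.03,0,0,0,1],[-0.055,0,0,0,1],[-0.075,0,0,0,1],[-0.085,0,0,0,1]]]'
python3 -m jog '[[[0,0,0,0,1],[0,0,0,0,1]]]'
python3 - <<'E'
from h import *
o,p,R=tool(); print(p.round(5),R.round(4).tolist(),o["contact_force"].round(2),o["wrist_torque"].round(3))
g=np.array([.4829,.2262,p[2]]); print(R.T@(g-p)); z=np.array([.9612,.2758,0]); print(np.arctan2(-(z@R[:,1]),z@R[:,2]))
w=imaging.get_image("wrist"); crop(w,200,120,320,380,3,"pics/w13.png")
E
```

```text
t: 12.95
tool_pos: [0.4278, -0.2348, 0.1034]
tool_rot: [-0.032, 1.573, 0.033]
contact_force: [-2.7, 0.2, 5.0]
opening: 0.0134
t: 14.15
tool_pos: [0.4293, -0.2358, 0.1922]
tool_rot: [-0.034, 1.569, 0.031]
contact_force: [0.5, -0.1, -1.7]
opening: 0.013
t: 14.35
tool_pos: [0.4294, -0.2359, 0.1927]
tool_rot: [-0.035, 1.568, 0.03]
contact_force: [-0.3, -0.7, -1.7]
opening: 0.0133
[ 0.42943 -0.23586  0.19271] [[0.0025, -0.0414, 0.9991], [-0.0026, 0.9991, 0.0414], [-1.0, -0.0027, 0.0024]] [-0.25 -0.72 -1.75] [ 0.041  0.013 -0.001]
[-0.00107017  0.45944926  0.07253901]
-0.23804125186005534
```

View pics/w13.png

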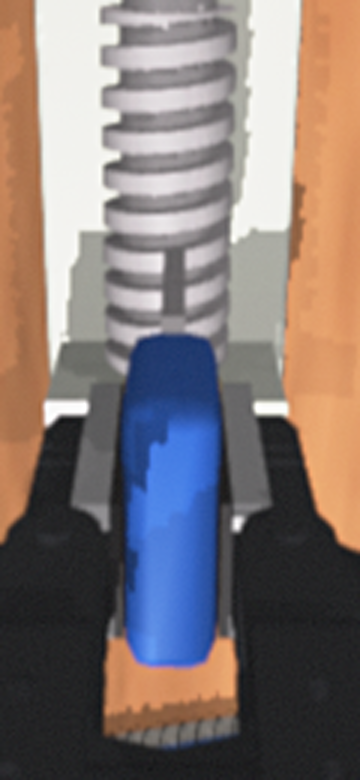

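The leaf sits in the grip as before, level. Carrying it back over its slot.

```bash
python3 -m jog '[[[0,0.015,0.002,-0.01,1],[0,0.05,0.008,-0.03,1],[0,0.095,0.015,-0.06,1],[0,0.14,0.022,-0.09,1],[0,0.185,0.029,-0.12,1],[0,0.23,0.036,-0.15,1],[0,0.275,0.043,-0.18,1],[0,0.32,0.05,-0.21,1],[0,0.365,0.058,-0.238,1],[0,0.41,0.065,-0.238,1],[0,0.44,0.07,-0.238,1],[0,0.4595,0.0725,-0.238,1]]]' 50
python3 -m jog '[[[0,0,0,0,1],[0,0,0,0,1],[0,0,0,0,1]]]'
python3 - <<'E'
from h import *
o,p,R=tool(); print(p.round(5),R.round(4).tolist(),o["contact_force"].round(2),o["wrist_torque"].round(3))
g=np.array([.4829,.2262,.1]); print(R.T@(g-p)); z=np.array([.9612,.2758,0]); print(np.arctan2(-(z@R[:,1]),z@R[:,2]))
E
```

```text
t: 15.6
tool_pos: [0.4808, 0.2295, 0.1896]
tool_rot: [-0.223, 1.561, 0.221]
contact_force: [0.2, 0.3, -1.9]
opening: 0.0134
t: 15.9
tool_pos: [0.4801, 0.2289, 0.1888]
tool_rot: [-0.223, 1.563, 0.22]
contact_force: [-0.2, 0.5, -1.9]
opening: 0.0133
[0.48013 0.22886 0.18883] [[-0.0031, -0.2786, 0.9604], [-0.0023, 0.9604, 0.2786], [-1.0, -0.0014, -0.0037]] [-0.17  0.46 -1.95] [-0.02  -0.006 -0.012]
[ 0.08882739 -0.00320251  0.00224184]
0.0028829429334017278
```

```bash
python3 -m jog '[[[0.01,-0.003,0.002,0.003,1],[0.03,-0.003,0.002,0.003,1],[0.055,-0.003,0.002,0.003,1],[0.08,-0.003,0.002,0.003,1],[0.1,-0.003,0.002,0.003,1],[0.11,-0.003,0.002,0.003,1],[0.114,-0.003,0.002,0.003,1],[0.114,-0.003,0.002,0.003,1],[0.114,-0.003,0.002,0.003,1]]]'
python3 -m jog '[[[0,0,0,0,1],[0,0,0,0,1]]]'
python3 - <<'E'
from h import *
o,p,R=tool(); print(p.round(5),R.round(4).tolist(),o["contact_force"].round(2),o["wrist_torque"].round(3))
g=np.array([.4829,.2262,p[2]]); print(R.T@(g-p)); z=np.array([.9612,.2758,0]); print(np.arctan2(-(z@R[:,1]),z@R[:,2]))
w=imaging.get_image("wrist"); crop(w,180,120,330,380,3,"pics/w14.png")
E
```

```text
t: 16.8
tool_pos: [0.4835, 0.2264, 0.076]
tool_rot: [-0.22, 1.561, 0.218]
contact_force: [0.3, 0.4, -1.3]
opening: 0.0134
t: 17.0
tool_pos: [0.4844, 0.2266, 0.0773]
tool_rot: [-0.22, 1.559, 0.218]
contact_force: [-0.2, 1.4, -1.4]
opening: 0.0135
[0.48436 0.22664 0.07732] [[0.0012, -0.2754, 0.9613], [-0.001, 0.9613, 0.2754], [-1.0, -0.0013, 0.0008]] [-0.22  1.37 -1.38] [-0.023  0.025 -0.032]
[-1.24737835e-06 -2.31000143e-05 -1.52698995e-03]
-0.00039527112272980293
```

View pics/w14.png

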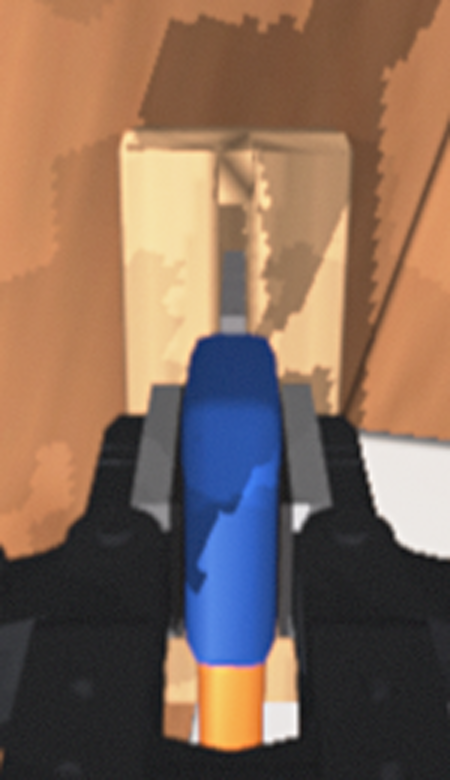

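Leaf column is 234 and the rack and slot centre about 235-236, so it is aligned to within 0.5 mm. Lowering.

```bash
python3 -m jog '[[[0.004,0,0,0,1],[0.009,0,0.0003,0,1],[0.013,0,0.0003,0,1],[0.0155,0,0.0003,0,1],[0.018,0,0.0003,0,1],[0.0205,0,0.0003,0,1],[0.023,0,0.0003,0,1],[0.024,0,0.0003,0,1]]]'
python3 -c "
from h import *
o,p,R=tool();print(p.round(5),R[:,0].round(4),o['contact_force'].round(2),o['wrist_torque'].round(3))"
```

```text
t: 17.85
tool_pos: [0.4843, 0.2266, 0.0527]
tool_rot: [-0.22, 1.56, 0.218]
contact_force: [0.1, 0.6, -1.5]
opening: 0.0135
[0.4843  0.22658 0.05271] [ 3.0e-04 -1.3e-03 -1.0e+00] [ 0.12  0.61 -1.53] [-0.021  0.    -0.037]
```

It has entered the slot with no side force.

```bash
python3 -m jog '[[[0.0015,0,0,0,1],[0.003,0,0,0,1],[0.0045,0,0,0,1],[0.006,0,0,0,1],[0.0075,0,0,0,1],[0.009,0,0,0,1],[0.0102,0,0,0,1],[0.0112,0,0,0,1],[0.0118,0,0,0,1],[0.0118,0,0,0,1]]]'
```

```text
t: 18.85
tool_pos: [0.4842, 0.2266, 0.0408]
tool_rot: [-0.22, 1.56, 0.218]
contact_force: [-0.7, 0.0, -1.5]
opening: 0.0135
```

```bash
python3 -m jog '[[[0.0005,0,0,0,1],[0.0008,0,0,0,1],[0.0008,0,0,0,1]]]'
```

```text
t: 19.15
tool_pos: [0.4844, 0.2266, 0.0405]
tool_rot: [-0.22, 1.56, 0.218]
contact_force: [-2.1, -0.7, 2.9]
opening: 0.0135
```

On the floor (Fz +2.9 N, z 0.0405). Opening gently, then retreating straight up.

```bash
python3 -m jog '[[[0,0,0,0,0.6],[0,0,0,0,0.5],[0,0,0,0,0.4],[0,0,0,0,0.2],[0,0,0,0,0],[0,0,0,0,0],[0,0,0,0,0]]]'
python3 -m jog '[[[-0.004,0,0,0,0],[-0.012,0,0,0,0],[-0.025,0,0,0,0],[-0.05,0,0,0,0],[-0.08,0,0,0,0],[-0.11,0,0,0,0],[-0.13,0,0,0,0],[-0.14,0,0,0,0],[-0.14,0,0,0,0]]]'
python3 - <<'E'
from h import *
w=imaging.get_image("wrist"); cv2.imwrite("pics/w15.png",w["color"][:,:,::-1])
s=imaging.get_image("scene"); crop(s,100,160,240,280,5,"pics/s15.png")
E
```

```text
t: 19.85
tool_pos: [0.4844, 0.2266, 0.0405]
tool_rot: [-0.22, 1.56, 0.218]
contact_force: [0.3, 0.6, -0.1]
opening: 0.043
t: 20.75
tool_pos: [0.4855, 0.2272, 0.1831]
tool_rot: [-0.22, 1.555, 0.218]
contact_force: [0.3, 0.3, 0.4]
opening: 0.0427
```

View pics/w15.png

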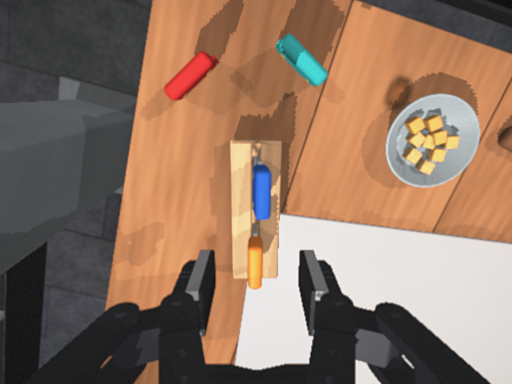

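View pics/s15.png

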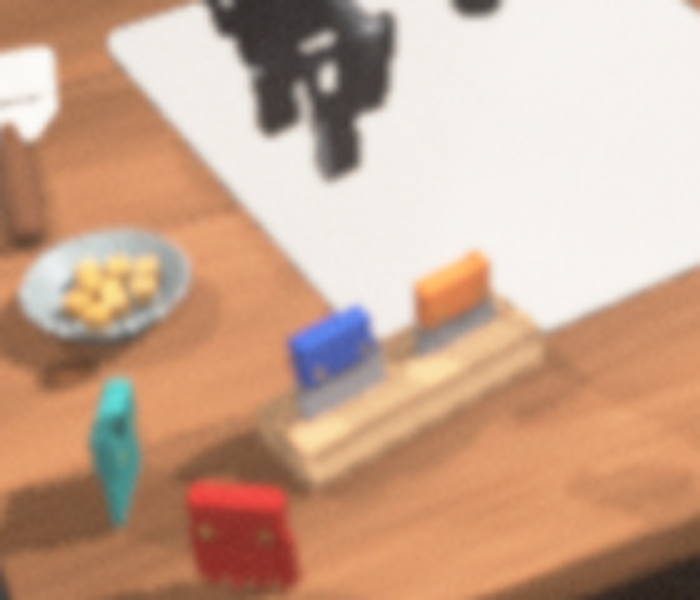

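The leaf is back in its own slot and seated, but the handle at (262,192) looks offset from the slot line at (256), i.e. a lean. I'll measure it.

```bash
python3 - <<'E'
from h import *
o,p,R=tool(); print(p.round(4),R[:,0].round(4))
w=imaging.get_image("wrist")
crop(w,210,125,300,300,4,"pics/w16.png")
def c(h,b):
    m=mask(w,*h,s=150,v=60,box=b); k=max(cv2.findContours(m,0,2)[0],key=cv2.contourArea); return cv2.minAreaRect(k)
for n,h,b in(("b",(105,128),(235,150,290,230)),("o",(8,18),(235,225,290,295))):
    r=c(h,b); X=onz(w,[r[0]],.068)[0]; print(n,r,X.round(4),(R.T@(X-p)).round(4))
for v,a,bb in ((150,231,282),(200,232,281),(270,233.5,277.5)):
    X=onz(w,[[(a+bb)/2,v]],.028)[0]; print((R.T@(X-p)).round(4))
E
```

```text
[0.484  0.2266 0.1799] [-6.0e-04 -1.7e-03 -1.0e+00]
b ((264.5, 193.0), (54.0, 17.0), 90.0) [0.4883 0.2292 0.068 ] [0.1118 0.0014 0.005 ]
o ((257.0, 264.0), (52.0, 14.0), 90.0) [0.5013 0.1609 0.068 ] [ 0.112  -0.0678 -0.0013]
[ 0.1518  0.031  -0.0018]
[ 0.1519 -0.019  -0.0018]
[ 0.152  -0.0992 -0.0028]
```

View pics/w16.png

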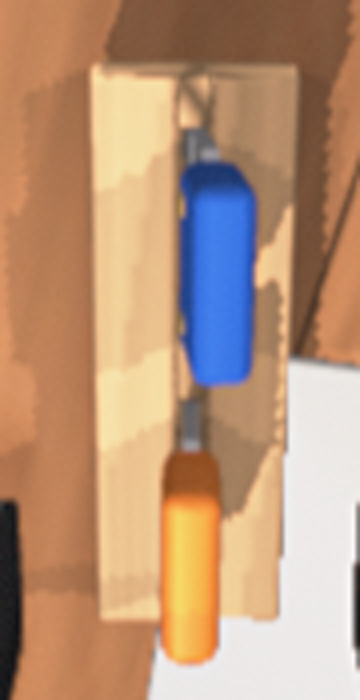

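The lean is about 6°, more than it had before. I'll regrip it centred over the slot, straighten it and release more gently.

```bash
python3 -m jog '[[[0.015,0,-0.001,0,0],[0.045,0,-0.0012,0,0],[0.08,0,-0.0012,0,0],[0.105,0,-0.0012,0,0],[0.122,0,-0.0012,0,0],[0.132,0,-0.0012,0,0],[0.137,0,-0.0012,0,0],[0.139,0,-0.0012,0,0],[0.139,0,-0.0012,0,0]]]'
python3 -m jog '[[[0,0,0,0,0],[0,0,0,0,0]]]'
python3 - <<'E'
from h import *
o,p,R=tool(); print(p.round(4),R.round(4).tolist(),o["contact_force"].round(2))
g=np.array([.4828,.2263,.0407]); print((R.T@(g-p)).round(4))
w=imaging.get_image("wrist");crop(w,190,150,330,370,3,"pics/w17.png")
E
```

```text
t: 21.8
tool_pos: [0.4825, 0.226, 0.0404]
tool_rot: [-0.22, 1.561, 0.218]
contact_force: [0.2, -0.0, 0.3]
opening: 0.0433
t: 22.0
tool_pos: [0.4833, 0.2263, 0.0415]
tool_rot: [-0.22, 1.559, 0.218]
contact_force: [0.1, 0.0, -0.5]
opening: 0.0427
[0.4833 0.2263 0.0415] [[0.0007, -0.2756, 0.9613], [-0.0012, 0.9613, 0.2756], [-1.0, -0.0014, 0.0003]] [ 0.13  0.01 -0.46]
[ 0.0008  0.0001 -0.0005]
```

View pics/w17.png

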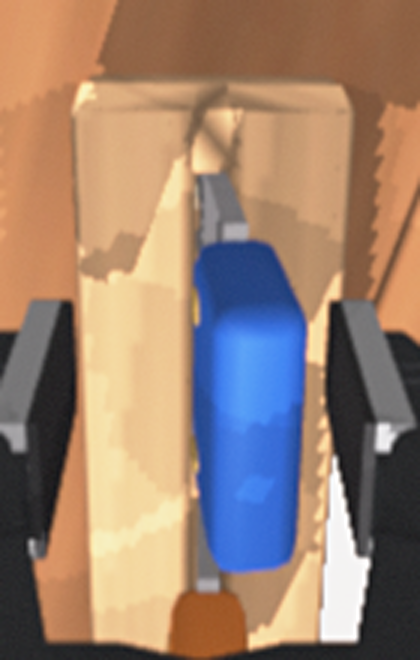

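```bash
python3 -m jog '[[[0.0008,0,0.001,0,0],[0.0008,0,0.0015,0,0.2],[0.0008,0,0.0015,0,0.4],[0.0008,0,0.0015,0,0.6],[0.0008,0,0.0015,0,0.8],[0.0008,0,0.0015,0,1],[0.0008,0,0.0015,0,1],[0.0008,0,0.0015,0,1]]]' 30
python3 - <<'E'
from h import *
o,p,R=tool(); print(p.round(4),R.round(4).tolist(),o["contact_force"].round(2),o["wrist_torque"].round(3),o["opening"],p@[.9612,.2758,0])
w=imaging.get_image("wrist");crop(w,190,150,330,370,3,"pics/w18.png")
E
```

```text
t: 22.85
tool_pos: [0.4846, 0.2266, 0.0406]
tool_rot: [-0.22, 1.56, 0.218]
contact_force: [-0.1, 0.2, 1.1]
opening: 0.0137
[0.4846 0.2266 0.0406] [[0.0003, -0.2755, 0.9613], [-0.0014, 0.9613, 0.2755], [-1.0, -0.0014, -0.0001]] [-0.1   0.21  1.14] [-0.056  0.137 -0.019] 0.013682487718418962 0.5282979120821906
```

View pics/w18.png

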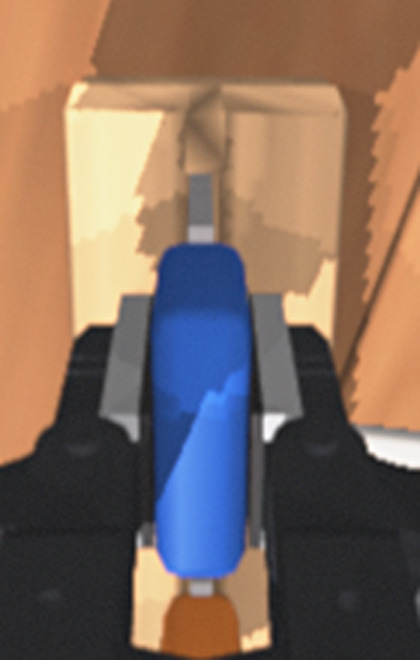

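Upright and centred in the slot (blade column 201, slot 204), near-zero side force. Releasing in fine steps with low grip force.

```bash
python3 -m jog '[[[0,0,0,0,0.8],[0,0,0,0,0.72],[0,0,0,0,0.7],[0,0,0,0,0.68],[0,0,0,0,0.66],[0,0,0,0,0.64],[0,0,0,0,0.62],[0,0,0,0,0.6],[0,0,0,0,0.57],[0,0,0,0,0.54],[0,0,0,0,0.5],[0,0,0,0,0.5]]]' 20
python3 - <<'E'
from h import *
o,p,R=tool(); print(p.round(4),o["contact_force"].round(2),o["wrist_torque"].round(3),o["opening"],p@[.9612,.2758,0])
w=imaging.get_image("wrist");crop(w,190,150,330,370,3,"pics/w19.png")
E
```

```text
t: 24.1
tool_pos: [0.4846, 0.2266, 0.0406]
tool_rot: [-0.22, 1.56, 0.218]
contact_force: [-0.4, 0.2, -0.3]
opening: 0.0215
[0.4846 0.2266 0.0406] [-0.44  0.22 -0.3 ] [0.001 0.025 0.011] 0.02150222656758745 0.5282806113512598
```

View pics/w19.png

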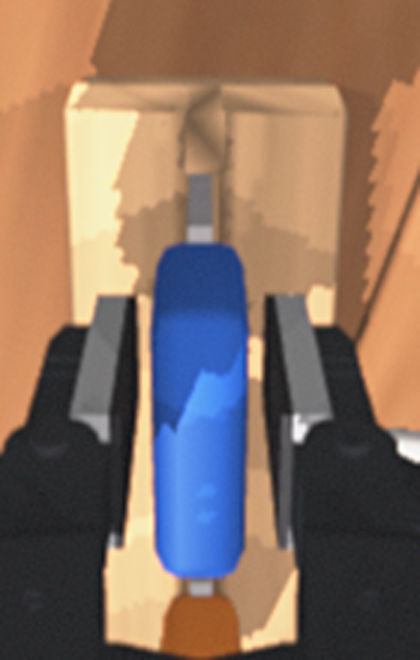

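The leaf now stands upright by itself with the fingers clear (gaps on both sides). Retreating.

```bash
python3 -m jog '[[[0,0,0,0,0.3],[0,0,0,0,0.1],[0,0,0,0,0],[-0.004,0,0,0,0],[-0.012,0,0,0,0],[-0.025,0,0,0,0],[-0.05,0,0,0,0],[-0.08,0,0,0,0],[-0.11,0,0,0,0],[-0.13,0,0,0,0],[-0.14,0,0,0,0],[-0.14,0,0,0,0]]]'
python3 -m jog '[[[0,0,0,0,0],[0,0,0,0,0],[0,0,0,0,0]]]'
python3 - <<'E'
from h import *
w=imaging.get_image("wrist");crop(w,210,125,300,300,3,"pics/w20.png")
s=imaging.get_image("scene"); crop(s,100,160,240,280,5,"pics/s20.png")
t=imaging.get_image("top"); crop(t,120,100,420,270,2,"pics/t20.png")
E
```

```text
t: 25.35
tool_pos: [0.4857, 0.2272, 0.1832]
tool_rot: [-0.22, 1.555, 0.218]
contact_force: [-0.2, 0.2, 0.0]
opening: 0.0427
t: 25.65
tool_pos: [0.485, 0.227, 0.1818]
tool_rot: [-0.22, 1.558, 0.218]
contact_force: [-0.2, 0.6, -0.1]
opening: 0.0427
```

View pics/w20.png

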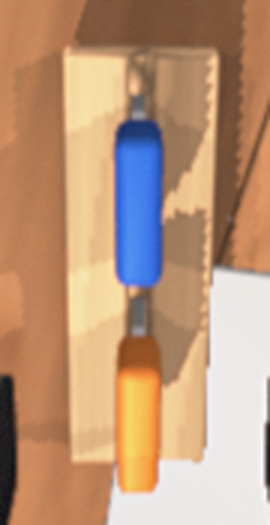

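View pics/s20.png

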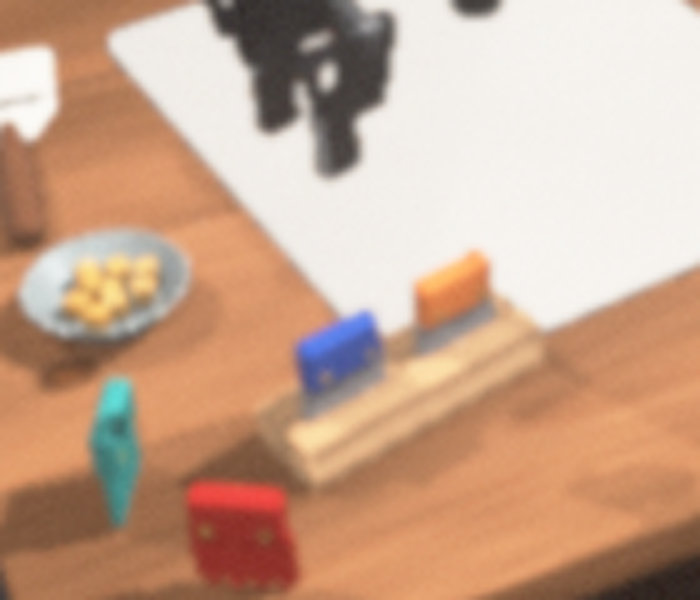

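View pics/t20.png

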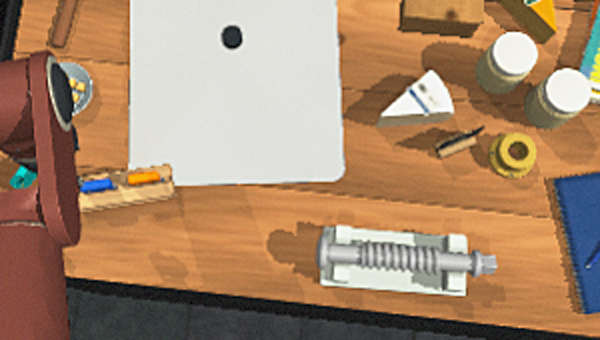

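The blue leaf is upright in line with the orange one (wrist crop 139,200 and 139,410), and everything else is in place.

```bash
python3 -c "
from station import ctrl
print(ctrl.finish_job())"
```

```text
the job is handed in; nothing more can be done
None
```

The blue 12 mm leaf seated fully in the spindle's thread, so the pitch is 12 mm. The leaf is back upright in its own slot, and I handed the job in at about 26 s.

- **On the thread:** I touched down on the crests at about 5 mm/s and slid lengthwise until the teeth dropped in. The leaf seated 5 mm below crest level (tool height 0.1084 m down to 0.1034 m).
- **Hold:** I held it there for about 1.5 s. The force sensor read at most 5.9 N upward. With the held leaf's weight counted back in, the press was about 8 N at its highest, a little more than I meant.
- **Return to the rack:** On the first release the leaf leaned about 6° in its slot. I gripped it again, straightened it and let it go more gently.
- **Last checks:** The pictures show it upright, level with the orange leaf, and the gripper is clear of everything. The orange leaf, brass nut, price card and the red and turquoise look-alikes look unmoved, though only part of the turquoise one shows in the final top view.
- **One disagreement:** The camera calibration and the view relative to the fingers differed by about 2 mm on where the slot centre lies. I went by the fingers and the force readings.

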